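Seat the keyed trimming chuck on the wheel and set a cup on it

ROBOT

A 6-joint arm with a two-finger parallel gripper is mounted at the origin on the work surface; the furniture and walls round the work are solid. World frame = base frame: x ahead of the robot, y to its left, z up, the work surface at z = 0. Lengths are in mm, angles in rad, forces in N, time in s.
With the tool pointing down it reaches from about 275 to 750 mm from the base axis. Payload 10.2 kg.
Tool frame: the origin (TCP) lies between the finger pads; the fingertips stand 8 mm ahead of it and the grasp point (between the pads) lies 11 mm behind it; z points along the fingers, x is the direction in which the jaws open and shut, and the axes are right-handed (so a half turn about z gives the same grasp; the last joint's range is limited). The gripper opens to 85 mm and grips with 20 to 120 N. Pads are 22 mm wide; open, the fingers measure 114 mm over their backs; the gripper's body (76 mm by 85 mm) begins 54 mm behind the grasp point. The pads swing forward as they close: fully open they stand 13 mm farther back than shut.
Start: joints at [-1.385, 0.313, 1.498, -0, 1.331, -0.223], TCP at [208.68, -481.751, 239.294] pointing down, gripper open.
Joint ranges: [-2.94, 2.94], [-0.97, 2.17], [0.19, 2.56], [-1.23, 4.37], [0.02, 3.11], [-2.88, 2.88]. Speed limits (rad/s): [2.39, 2.39, 3.01, 3.14, 3.14, 3.14].

INTERFACE

Orientations are given as a unit quaternion [w, x, y, z].
In Python, from rig import sense, eyes, ctrl gives the robot as it stands.
- The arm moves only by the tool move_arm, never from a script. Its argument "rows" is a list that holds one entry, the list of rows, each a list of 5 numbers: the shift along the tool's x, y, z in mm, then the turn about the tool's z in units of 6 degrees (1.0 is 6 degrees), then the gripper command: -1 is shut, 1 is fully open, values between are in proportion. In form: [[[dx, dy, dz, roll, jaw], ...]]. A call has 1 to 12 rows; each row is the pose to reach, as a shift and turn from the pose measured when the call began, along the tool's axes at that moment; what a row does not reach only later rows make up. A row lasts 1/8 s, in which the tool goes at most 62.5 mm and 10.7 degrees, less where a joint would pass 70% of its speed; a pose out of reach is approached as far as the arm can. A call with a gripper value outside its range is refused whole. The fingers move at their own pace and stop on an object; "squeeze" is the grip in N (left out, the last holds). Time passes only in rows, so rows that repeat a pose let the fingers close. It gives the time, the measured TCP pose, the force and the opening at its end, in the units of the state.
- sense(): the state, without advancing time (a new reading comes with each control period).
- eyes.capture(name): name is "scene" or "top" or "wrist"; returns a dict with "color" (420x560x3 uint8, blue, green, red), "vertical_fov" (degrees; the focal length in pixels is half the picture's height over the tangent of half this angle, whatever the lens; pixels are square), "cx", "cy" (the principal point, pixels), "xyz" and "attitude" of the camera in the world. Camera axes: x right, y down, z forward; pixel columns grow to the right and rows downward; lengths in mm; the calibration is good to about 2 mm. A picture is of the moment at which its call begins. There is no depth.
- ctrl.finish_job(): hands the job in, once; it reports no verdict.
The state is a dict: "time_s": time; "joints": joint angles; "dq": joint speeds; "tau": joint torques, N m; "eef_pos": TCP position; "ee_rot": TCP orientation; "force": force on the tool from outside, world axes, zero at the start; "wrist_torque": the same for the moment, N m; "grip_width": opening from 0.0 (shut) to 1.0 (fully open).
Only numpy, scipy, OpenCV 4.12 (cv2) and the standard library are available. Lean on these libraries where they do the work, as an engineer would, in place of code of your own. Each camera call takes 0.05 s, during which the arm holds its last target. There are 200 camera calls.

TASK

Get the small wheel ready for trimming: put the clay chuck on the wheel head and feel for the one way round in which the notches under it drop over the drive pins, so that it sits fully home. Then take the tall tapered cup (not the low waisted one) from the board and set it mouth down on the chuck, its rim resting level on the chuck's shoulder, and leave the other cup and the tools as they are.

Things in the scene. Friction and masses are not known exactly. Their poses are not given: they have to be found in the camera images.
- wheel: Tabletop pottery wheel, fixed. Grey housing 210 x 210 mm, top at 62 mm; above it a round aluminium wheel head, diameter 150 mm, top face 85 mm above the table. Origin: centre of the underside, on the head's vertical axis; x, y along the housing's sides, z up. The head is stiff to turn (brake, 0.35 N m); the angle at which it stands is unknown and not reported.
- wheel_seat (a point): Point on the head's axis at its top face, 85 mm above the table (axes as the housing's, not the head's). The chuck's origin comes here when home. Round it stand a spigot, diameter 34 mm, 18.5 mm high, bevelled, and, 24.5 mm from the axis, three drive pins, diameter 8 mm, 8 mm high, tips bevelled, unevenly spaced (gaps of 100, 120, 140 degrees).
- chuck: Loose trimming chuck, upright, round, 78 mm tall, 0.42 kg. Origin: centre of the underside, z up. Aluminium driver ring at the foot, diameter 66 mm, 20 mm high, bore 37 mm. In its underside three notches 12 mm wide, 20 mm deep, spaced like the pins, closed outside, so out of sight. The ring is clamped on at any angle: where the notches lie in the chuck's frame is unknown.
- chuck_grip (a point): On the chuck's axis, 41 mm above its underside: middle of the terracotta waist, a cylinder of diameter 54 mm from 30 to 52 mm, the place to grip. One angle in a full turn fits the pins (within 0.1 rad); at any other the ring rests on the pin tips 8 mm above the head, spigot in its bore (1.5 mm play all round), and slides on them if pressed lightly and turned.
- chuck_shoulder (a point): On the chuck's axis, 64 mm above its underside: the flat shoulder, diameter 63 mm, on which the cup's rim is to rest. From it a tapered nose, diameter 41 to 33 mm, rises 14 mm into the cup. One pin alone may catch in a wrong notch if the chuck leans, and drag the head; lift and go on. When notches and pins meet, the chuck drops 8 mm and from then on the head turns with it.
- tall_cup: Loose brown stoneware cup, 43 mm tall, tapering from 58 mm at the mouth to 38 mm at the foot; 0.075 kg. It stands mouth down on the board. Origin: centre of its foot, which is now uppermost (43 mm above its rim); its own z points from foot to mouth, so down. Its inside, 50 mm wide at the mouth, 40 mm at 30 mm depth, clears the chuck's nose.
- waisted_cup: The other brown cup on the board, loose, mouth up, 35 mm tall, 58 mm wide at the mouth and 52 mm at the foot with a narrower waist. Origin: centre of its foot. To be left alone.
- board: Wooden ware board, fixed, 130 mm along its x, 240 mm along its y, top face 26 mm above the table. Origin: centre of its underside. The two cups stand along its length about 120 mm apart, in either order.
- trim_tool: Loose loop tool, 162 mm long, 20 mm wide, 12 mm high, lying on the table near the robot. Origin: centre of its underside. To be left alone.
- rib: Loose wooden throwing rib, 54 x 90 x 6 mm, lying on the table behind the wheel. Origin: centre of its underside. To be left alone.
Mind the look-alikes: they are no part of the job. What is shaped like the chuck but turquoise is not meant.

How it is judged:
By the outcome, as a careful person would: the job done as asked, in the order asked, and still so for the second after the job is handed in, with the robot touching nothing.
It also fails if it takes over 72 s, if anything falls off the work surface, if the arm or the gripper's body presses on something with over 40 N, if the wrist force passes 120 N, or if a joint passes its speed limit or range.

## Working session

There is one attempt and no reset: what is moved stays moved. The work goes in short steps, Python scripts to look and compute and a tool call to move; the robot and the scene stay as the last step left them, time stands still between calls to the robot, and variables do not carry over. Pictures are saved under pics/ and viewed, about 8 in all and at most 12, crops included, and the job is handed in when it is done.

Besides the shell and the picture viewer there is one more tool, called after ">>>" by a JSON object that holds its "method" and its "body". move_arm: Moves the arm, as the interface text tells. Its arguments: {"type":"object","properties":{"rows":{"type":"array","items":{"type":"array","items":{"type":"array","items":{"type":"number"}}}},"squeeze":{"type":"number"}},"required":["rows"]}

```bash
mkdir -p pics; ls; cat > h.py <<'E'
import numpy as np, cv2
from scipy.spatial.transform import Rotation as R
from rig import sense, eyes, ctrl
def Rq(q): return R.from_quat([q[1],q[2],q[3],q[0]]).as_matrix()
def cap(n,f=None):
    c=eyes.capture(n)
    if f: cv2.imwrite('pics/'+f,c['color'])
    return c
def mat(c):
    a=np.array(c['attitude']); M=Rq(a) if a.size==4 else a.reshape(3,3)
    f=210/np.tan(np.radians(c['vertical_fov'])/2); return M,f
def pix(c,u,v,z):
    M,f=mat(c); d=M@np.array([(u-c['cx'])/f,(v-c['cy'])/f,1]); p=np.array(c['xyz']); return p+d*(z-p[2])/d[2]
def proj(c,P):
    M,f=mat(c); q=(np.atleast_2d(P)-np.array(c['xyz']))@M; return np.c_[c['cx']+f*q[:,0]/q[:,2],c['cy']+f*q[:,1]/q[:,2]]
def totool(P):
    s=sense(); return Rq(s['ee_rot']).T@(np.array(P)-np.array(s['eef_pos']))
E
python3 - <<'E'
from h import *
import pickle
D={}
for n in ['scene','top','wrist']:
    c=cap(n,n+'0.png'); D[n]=c; print(n,{k:v for k,v in c.items() if k!='color'})
pickle.dump(D,open('c0.pkl','wb'))
print(sense())
E
```

```text
pics
scene {'vertical_fov': 53.87163801218629, 'cx': 274.0410379554528, 'cy': 212.5787437137717, 'xyz': array([-211.83150562,  477.14447692,  667.0789199 ]), 'attitude': array([ 0.23151609, -0.4355643 ,  0.76749425, -0.40943451])}
top {'vertical_fov': 54.38758449279866, 'cx': 282.22427788480434, 'cy': 218.51907535029983, 'xyz': array([ 449.47641767,   18.27236667, 1222.71533697]), 'attitude': array([-0.02224436,  0.70813763, -0.7046965 ,  0.03806733])}
wrist {'vertical_fov': 67.48240634314811, 'cx': 279.12703128603977, 'cy': 211.72480644664498, 'xyz': array([ 280.21175496, -451.94071   ,  374.85126655]), 'attitude': array([ 0.12863213,  0.82586525, -0.54235707, -0.08514205])}
{'time_s': 0.15, 'joints': array([-1.38537613e+00,  3.13307523e-01,  1.49824655e+00,  1.51479447e-05,
        1.33098981e+00, -2.23419357e-01]), 'dq': array([-0.00036602, -0.00205847, -0.00266041,  0.00114973,  0.00368811,
       -0.00125442]), 'tau': array([ 1.42089084e-03, -4.12371361e+01, -2.59797710e+01, -1.83373518e-04,
        3.21560277e-03, -8.46135237e-06]), 'eef_pos': array([ 208.66025603, -481.55872039,  238.87970081]), 'ee_rot': array([-3.47741289e-04,  8.35924986e-01, -5.48843504e-01, -3.24560922e-04]), 'force': array([ 0.12525629,  0.93857754, -0.56262138]), 'wrist_torque': array([ 0.01260711, -0.01675621,  0.03611895]), 'grip_width': 1.0000551133170104}
```

View pics/top0.png

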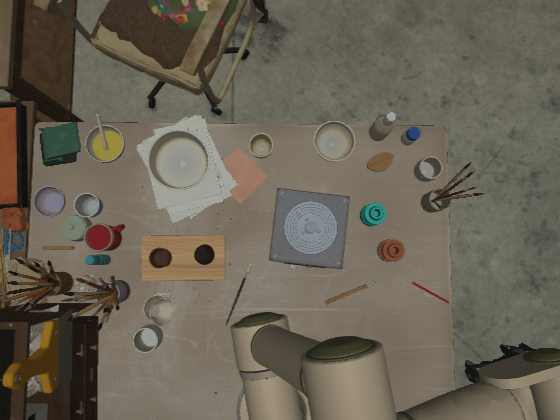

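View pics/scene0.png

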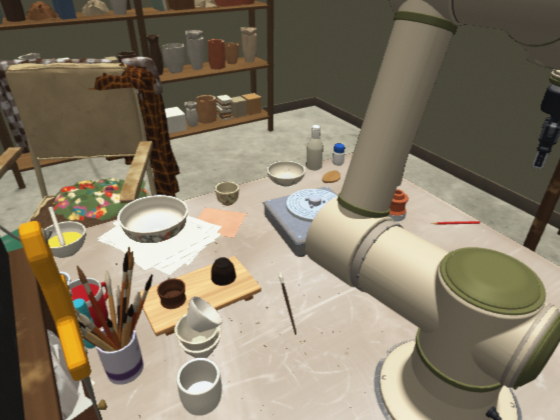

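The top view shows the wheel head at about (310,228), the terracotta chuck at (392,250) and the turquoise decoy at (373,214). The tall cup, mouth down, is at (204,254) and the waisted one at (160,258). Next I'll zoom in to measure.

```bash
python3 - <<'E'
from h import *
import pickle
c=pickle.load(open('c0.pkl','rb'))['top']; im=c['color']
a=cv2.resize(im[180:290,130:270],None,fx=4,fy=4,interpolation=cv2.INTER_CUBIC)
b=cv2.resize(im[180:290,265:425],None,fx=4,fy=4,interpolation=cv2.INTER_CUBIC)
cv2.imwrite('pics/z.png',cv2.resize(np.hstack([a,b])[:, :],(800,293)) )
cv2.imwrite('pics/zb.png',b)
hsv=cv2.cvtColor(im,cv2.COLOR_BGR2HSV)
m=((hsv[...,0]<14)&(hsv[...,1]>120)).astype(np.uint8); m[:,:370]=0;m[:225]=0;m[280:]=0;m[:,415:]=0
ys,xs=np.nonzero(m);print('chuck',xs.min(),xs.max(),ys.min(),ys.max(),xs.mean(),ys.mean(),len(xs))
for z in (78,64,41): print(z,pix(c,392,250,z))
m=(im.max(2)<70).astype(np.uint8)
m[:,:185]=0;m[:235]=0;m[270:]=0;m[:,225:]=0
ys,xs=np.nonzero(m);print('cup',xs.min(),xs.max(),ys.min(),ys.max(),xs.mean(),ys.mean(),len(xs))
print(pix(c,xs.mean(),ys.mean(),50), pix(c,310,228,85))
E
```

```text
chuck 379 403 240 260 391.3030303030303 250.07925407925407 429
78 [ 460.47215248 -316.09461888   78.        ]
64 [ 460.60663157 -320.18396551   64.        ]
41 [ 460.82756152 -326.90217781   41.        ]
cup 195 213 245 264 204.0858085808581 254.3036303630363 303
[446.31813956 214.29395185  50.        ] [520.73668459 -84.72932202  85.        ]
```

View pics/zb.png

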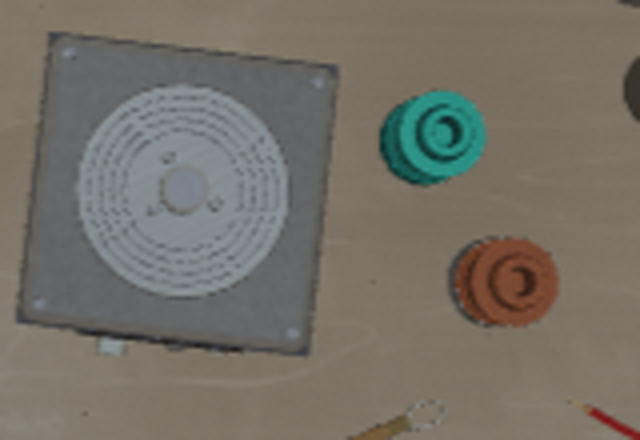

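```bash
python3 - <<'E'
from h import *
import pickle
c=pickle.load(open('c0.pkl','rb'))['top']
g=lambda u,v:((u+.5)/4-.5+265,(v+.5)/4-.5+180)
S=pix(c,*g(514.5,282),64);N=pix(c,*g(516,282.5),78);print('shoulder',S,'nose',N)
print('diam',np.linalg.norm(pix(c,*g(559,282),64)-pix(c,*g(470,282),64)))
W=pix(c,*g(183.5,191),85);print('wheel',W,np.linalg.norm(pix(c,*g(288.5,191),85)-pix(c,*g(78,191),85)))
print('spigot',pix(c,*g(184,189),103.5))
for p in [(168,158),(154,210),(215,204)]:
  d=pix(c,*g(*p),93)-W; print(np.hypot(*d[:2]),np.degrees(np.arctan2(d[1],d[0])))
print('turq',pix(c,*g(443,132),71))
P=(S+N)/2;P[2]=239; print(totool(P))
M=Rq(sense()['ee_rot']);print(M)
E
```

```text
shoulder [ 460.26671402 -323.75558594   64.        ] nose [ 459.7903935  -320.67691487   78.        ]
diam 63.70042844409318
wheel [522.49308309 -86.1319355   85.        ] 147.28259937865226
spigot [522.68437987 -84.78118558 103.5       ]
25.159031935417524 27.131280950072533
25.32104976152749 123.03761401158783
23.134672279655188 -114.04449216754534
turq [ 566.45070884 -272.53575029   71.        ]
[-4.62808692e+01 -2.93996836e+02 -1.13403336e-02]
[[ 3.97541406e-01 -9.17584222e-01 -1.60906074e-04]
 [-9.17583771e-01 -3.97541375e-01  9.37637572e-04]
 [-9.24328264e-04 -2.25104956e-04 -9.99999547e-01]]
```

>>> {"method": "move_arm", "body": {"rows": [[[-10,-60,0,0,1],[-20,-120,0,0,1],[-30,-180,0,0,1],[-40,-240,20,0,1],[-46,-294,60,0,1],[-46,-294,80,0,1],[-46,-294,80,0,1],[-46,-294,80,0,1]]], "squeeze": 40}}

```text
time_s: 1.15
eef_pos: [460.0, -323.2, 160.1]
ee_rot: [-0.0, 0.836, -0.549, 0.0]
force: [0.3, -0.5, -0.5]
grip_width: 1.001
```

```bash
python3 - <<'E'
from h import *
c=cap('wrist','w1.png'); im=c['color']
M,f=mat(c)
def circ(z,r,x,y):
    t=np.linspace(0,2*np.pi,90);return proj(c,np.c_[x+r*np.cos(t),y+r*np.sin(t),z+0*t]).round().astype(int)
v=im.copy()
for z,r in ((78,16.5),(64,31.5)): cv2.polylines(v,[circ(z,r,460,-322.2)],True,(255,255,0),1)
cv2.imwrite('pics/w1o.png',v)
s=sense();print(s['time_s'],s['eef_pos'],s['joints'],s['force'],c['xyz'])
E
```

```text
1.2 [ 460.01299201 -323.31106693  160.34456804] [-8.21180309e-01  4.63912428e-01  1.49397089e+00  5.07958660e-04
  1.18238578e+00  3.41629879e-01] [-0.44815677 -0.3909545   0.17553853] [ 531.47089467 -293.44662295  296.17897623]
```

View pics/w1o.png

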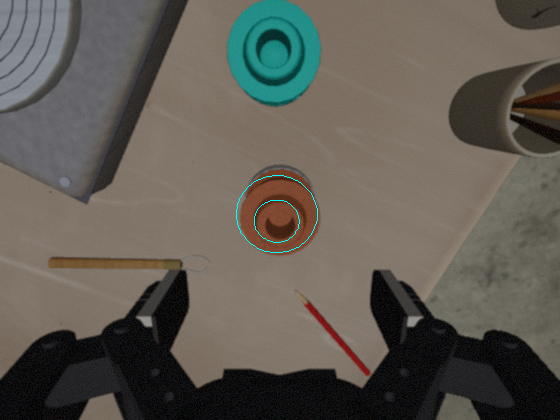

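The wrist overlay matches the chuck's shoulder and nose at (460,-322) to within 1–2 px. Descending to grip the waist.

>>> {"method": "move_arm", "body": {"rows": [[[-1,-0.5,40,0,1],[-1,-0.5,80,0,1],[-1,-0.5,110,0,1],[-1,-0.5,129,0,1],[-1,-0.5,129,0,1],[-1,-0.5,129,0,-1],[-1,-0.5,129,0,-1],[-1,-0.5,129,0,-1],[-1,-0.5,129,0,-1],[-1,-0.5,129,0,-1]]], "squeeze": 60}}

```text
time_s: 2.45
eef_pos: [460.8, -323.3, 33.4]
ee_rot: [0.0, 0.836, -0.549, 0.002]
force: [-1.1, -0.3, 7.4]
grip_width: 0.709
```

>>> {"method": "move_arm", "body": {"rows": [[[0,0,-20,0,-1],[0,0,-60,0,-1],[0,0,-110,0,-1],[0,0,-150,0,-1],[0,0,-150,0,-1],[0,0,-150,0,-1],[0,0,-150,0,-1]]]}}

```text
time_s: 3.32
eef_pos: [459.8, -322.3, 181.6]
ee_rot: [0.0, 0.836, -0.549, 0.001]
force: [0.3, 1.0, -4.0]
grip_width: 0.707
```

```bash
python3 - <<'E'
from h import *
s=sense();print(s['time_s'],s['eef_pos'],s['joints'],s['force'],s['grip_width'])
print(totool([522.6,-85.5,165]))
w=cap('wrist','w2.png')['color']; t=cap('top')['color']
t=cv2.resize(t[170:290,265:425],(560,420),interpolation=cv2.INTER_CUBIC)
cv2.imwrite('pics/v2.png',cv2.resize(np.hstack([w,t]),(800,300)))
E
```

```text
3.325 [ 459.78621774 -322.25280733  181.56739084] [-8.20044756e-01  4.40754031e-01  1.47020460e+00  2.04533328e-04
  1.22930445e+00  3.42980724e-01] [ 0.32845316  0.97830272 -3.97501807] 0.7074056595546067
[-192.46103037 -151.52759281   16.43416765]
```

View pics/v2.png

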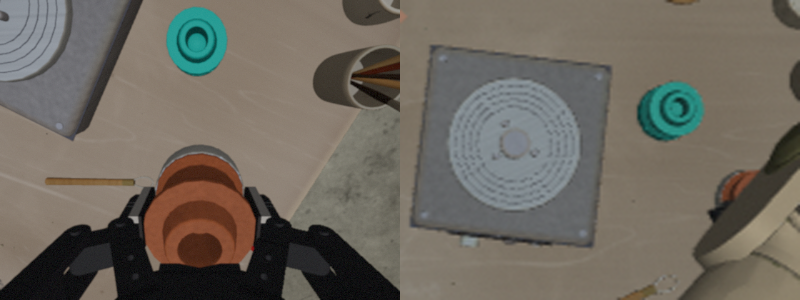

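Chuck gripped and lifted cleanly: its weight of about 4 N shows in the force. I'm carrying it over the wheel while pre-rolling, so that a nearly full search sweep is available.

>>> {"method": "move_arm", "body": {"rows": [[[-20,-16,0,1.7,-1],[-60,-47,0,3.4,-1],[-100,-79,0,5.1,-1],[-140,-110,0,6.8,-1],[-175,-138,0,8.5,-1],[-192.5,-151.5,5,10.2,-1],[-192.5,-151.5,10,11.9,-1],[-192.5,-151.5,16,13.6,-1],[-192.5,-151.5,16,15.3,-1],[-192.5,-151.5,16,16,-1],[-192.5,-151.5,16,16,-1]]]}}

```text
time_s: 4.8
eef_pos: [522.6, -85.7, 165.3]
ee_rot: [0.0, -0.151, 0.988, -0.001]
force: [0.8, -0.2, -4.1]
grip_width: 0.707
```

```bash
python3 - <<'E'
from h import *
s=sense();print(s['time_s'],s['eef_pos'],s['joints'],s['force'],s['wrist_torque'],s['grip_width'])
print(totool([522.6,-85.5,130]))
c=cap('wrist');v=c['color'].copy()
t=np.linspace(0,2*np.pi,90)
for z,r in ((85,75),(103.5,17)): cv2.polylines(v,[proj(c,np.c_[522.6+r*np.cos(t),-85.5+r*np.sin(t),z+0*t]).round().astype(int)],True,(0,0,255),1)
p=s['eef_pos'];b=p[2]-33.4
for z,r in ((b,33),(b+64,31.5),(b+78,16.5)): cv2.polylines(v,[proj(c,np.c_[p[0]+r*np.cos(t),p[1]+r*np.sin(t),z+0*t]).round().astype(int)],True,(255,255,0),1)
cv2.imwrite('pics/w3.png',v)
E
```

```text
4.8 [522.64706445 -85.68182685 165.34755665] [-3.83446472e-01  3.91497124e-01  1.58967222e+00 -1.00402729e-03
  1.15905483e+00  2.45476798e+00] [ 0.80077904 -0.16917789 -4.12439832] [0.02679349 0.02338806 0.00494111] 0.7071241452208182
[7.28420880e-03 2.43412211e-01 3.53472168e+01]
```

View pics/w3.png

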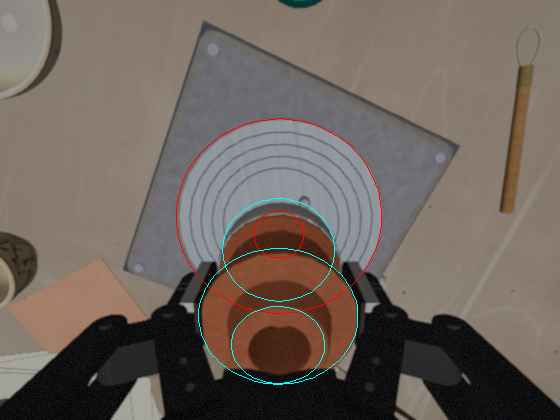

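The red wheel overlay and the cyan held-chuck overlay both fit to about 1–2 px. Lowering onto the spigot and pins.

>>> {"method": "move_arm", "body": {"rows": [[[0,0,12,0,-1],[0,0,24,0,-1],[0,0,32,0,-1],[0,0,36,0,-1],[0,0,38,0,-1],[0,0,40,0,-1],[0,0,40,0,-1]]]}}

```text
time_s: 5.72
eef_pos: [523.1, -86.2, 126.4]
ee_rot: [0.001, -0.152, 0.988, -0.001]
force: [-2.3, -1.5, 3.4]
grip_width: 0.711
```

```bash
python3 - <<'E'
from h import *
s=sense();print(s['time_s'],s['eef_pos'],s['joints'],s['force'],s['wrist_torque'],s['grip_width'])
E
```

```text
5.725 [523.08385987 -86.15676332 126.4041331 ] [-3.83732182e-01  4.38737988e-01  1.63245570e+00 -1.64721849e-03
  1.06715647e+00  2.45390242e+00] [-2.26755543 -1.47507976  3.37884716] [-0.35519784  0.54912521  0.04719641] 0.7108684508899471
```

>>> {"method": "move_arm", "body": {"rows": [[[0,0,2.5,-0.9,-1],[0,0,2.5,-1.8,-1],[0,0,2.5,-2.7,-1],[0,0,2.5,-3.6,-1],[0,0,2.5,-4.5,-1],[0,0,2.5,-5.4,-1],[0,0,2.5,-6.3,-1],[0,0,2.5,-7.2,-1],[0,0,2.5,-8.1,-1],[0,0,2.5,-9,-1],[0,0,2.5,-9.9,-1],[0,0,2.5,-10.8,-1]]]}}

```text
time_s: 7.22
eef_pos: [524.7, -86.2, 125.8]
ee_rot: [0.002, -0.659, 0.752, -0.004]
force: [1.8, 1.1, 6.5]
grip_width: 0.708
```

```bash
python3 - <<'E'
from h import *
s=sense();print(s['time_s'],s['eef_pos'],s['joints'][5],s['force'],s['wrist_torque'],s['grip_width'])
E
```

```text
7.225 [524.69064068 -86.21706143 125.80701377] 1.3201572250891385 [1.80253854 1.13356997 6.47190707] [ 0.32975685 -0.21120914 -0.12398452] 0.7076136638047186
```

>>> {"method": "move_arm", "body": {"rows": [[[0,1,2.5,-0.9,-1],[0,1,2.5,-1.8,-1],[0,1,2.5,-2.7,-1],[0,1,2.5,-3.6,-1],[0,1,2.5,-4.5,-1],[0,1,2.5,-5.4,-1],[0,1,2.5,-6.3,-1],[0,1,2.5,-7.2,-1],[0,1,2.5,-8.1,-1],[0,1,2.5,-9,-1],[0,1,2.5,-9.9,-1],[0,1,2.5,-10.8,-1]]]}}

```text
time_s: 8.72
eef_pos: [524.6, -84.8, 126.0]
ee_rot: [-0.001, 0.96, -0.281, 0.006]
force: [-5.2, 10.5, 20.6]
grip_width: 0.706
```

```bash
python3 - <<'E'
from h import *
s=sense();print(s['time_s'],s['eef_pos'],s['joints'][5],s['force'],s['wrist_torque'],s['grip_width'],totool([523.2,-85.8,s['eef_pos'][2]]))
E
```

```text
8.725 [524.64903631 -84.76278174 125.95614842] 0.18620901964714115 [-5.1774466  10.50370064 20.63388908] [ 1.76851587  1.15847615 -0.38463456] 0.7062395738730032 [-0.66020011  1.65512638 -0.0148469 ]
```

>>> {"method": "move_arm", "body": {"rows": [[[-0.5,1.6,-4,0,-1],[-0.5,1.6,-4,0,-1],[-0.5,1.6,-4,0,-1]]]}}

```text
time_s: 9.1
eef_pos: [523.1, -85.8, 129.5]
ee_rot: [-0.001, 0.96, -0.281, 0.005]
force: [0.2, 2.5, -2.4]
grip_width: 0.71
```

```bash
python3 - <<'E'
from h import *
c=cap('wrist')
s=sense();print(s['time_s'],s['eef_pos'],s['joints'][5],s['ee_rot'],s['force'],s['wrist_torque'],s['grip_width'],totool([522.6,-85.7,s['eef_pos'][2]]))
v=c['color'].copy();cv2.imwrite('pics/w4r.png',v)
t=np.linspace(0,2*np.pi,90)
cv2.polylines(v,[proj(c,np.c_[522.6+75*np.cos(t),-85.5+75*np.sin(t),85+0*t]).round().astype(int)],True,(0,0,255),1)
p=s['eef_pos'];b=p[2]-33.4
for z,r in ((b,33),(b+64,31.5),(b+78,16.5)): cv2.polylines(v,[proj(c,np.c_[p[0]+r*np.cos(t),p[1]+r*np.sin(t),z+0*t]).round().astype(int)],True,(255,255,0),1)
cv2.imwrite('pics/w4.png',v)
E
```

```text
9.15 [523.10812753 -85.77572912 129.49965043] 0.1837077045827467 [-0.00100169  0.95957407 -0.2814074   0.00514489] [-0.96532552  1.80809162 -2.7344315 ] [ 0.39130826  0.3031196  -0.0166054 ] 0.7046620775651067 [-0.4685225   0.21068042 -0.00537732]
```

View pics/w4.png

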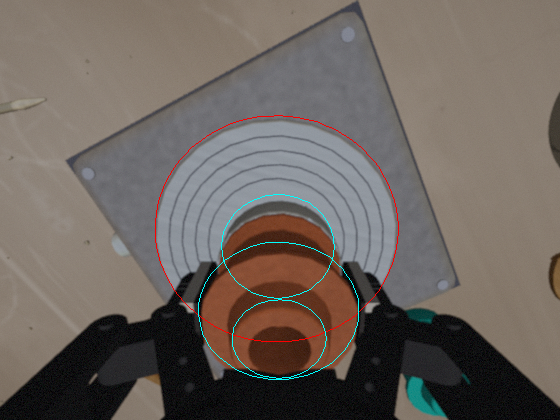

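```bash
python3 - <<'E'
import cv2,numpy as np
a=cv2.imread('pics/w3.png');b=cv2.imread('pics/w4r.png')
for u in (265,279,293):
  for n,i in (('w3',a),('w4',b)):
    print(n,u,[(v,*i[v,u]) for v in range(192,226,2)] if u==265 else [int(i[v,u,2])-int(i[v,u,0]) for v in range(196,226)], [int(i[v,u].sum())//3 for v in range(196,226)])
E
```

```text
w3 265 [(192, np.uint8(154), np.uint8(149), np.uint8(141)), (194, np.uint8(156), np.uint8(148), np.uint8(143)), (196, np.uint8(156), np.uint8(148), np.uint8(142)), (198, np.uint8(155), np.uint8(147), np.uint8(142)), (200, np.uint8(255), np.uint8(255), np.uint8(0)), (202, np.uint8(155), np.uint8(148), np.uint8(141)), (204, np.uint8(111), np.uint8(108), np.uint8(103)), (206, np.uint8(69), np.uint8(73), np.uint8(75)), (208, np.uint8(70), np.uint8(76), np.uint8(77)), (210, np.uint8(78), np.uint8(82), np.uint8(81)), (212, np.uint8(77), np.uint8(81), np.uint8(80)), (214, np.uint8(0), np.uint8(0), np.uint8(255)), (216, np.uint8(75), np.uint8(83), np.uint8(102)), (218, np.uint8(29), np.uint8(54), np.uint8(109)), (220, np.uint8(41), np.uint8(68), np.uint8(122)), (222, np.uint8(36), np.uint8(62), np.uint8(120)), (224, np.uint8(44), np.uint8(69), np.uint8(126))] [148, 148, 148, 148, 170, 147, 148, 140, 107, 80, 72, 74, 74, 75, 80, 78, 79, 89, 85, 111, 86, 68, 64, 72, 77, 72, 72, 77, 79, 74]
w4 265 [(192, np.uint8(159), np.uint8(151), np.uint8(146)), (194, np.uint8(158), np.uint8(152), np.uint8(
[... 1211 characters left out ...]
, 8, 7, 13, 36, 65, 78, 86, 84, 82, 86, 84, 88, 85, 87, 81] [152, 152, 154, 149, 135, 98, 75, 73, 74, 74, 76, 79, 76, 79, 83, 101, 114, 103, 76, 65, 70, 75, 78, 80, 78, 79, 73, 76, 76, 78]
w3 293 [-13, -14, -14, -13, -255, -13, -15, -11, -4, 3, 5, 6, 6, 6, 5, 7, 6, 5, 255, 2, 13, 39, 70, 78, 84, 78, 79, 83, 79, 78] [149, 150, 150, 150, 170, 151, 150, 137, 99, 72, 68, 73, 75, 75, 73, 74, 81, 86, 85, 119, 98, 72, 62, 72, 71, 76, 69, 66, 71, 73]
w4 293 [-13, -15, -13, -12, -12, -15, -7, -1, 6, 3, 5, 7, 4, 8, 4, 5, 5, 3, 0, 12, 41, 73, 81, 88, 85, 82, 82, 86, 81, 85] [151, 151, 153, 152, 155, 147, 119, 84, 74, 72, 77, 79, 78, 80, 79, 82, 95, 115, 126, 103, 74, 66, 76, 77, 75, 75, 79, 75, 79, 75]
```

>>> {"method": "move_arm", "body": {"rows": [[[0,0,2.5,0,-1],[0,0,4.5,-0.8,-1],[0,0,4.5,-1.6,-1],[0,0,4.5,-2.4,-1],[0,0,4.5,-3.2,-1],[0,0,4.5,-4,-1],[0,0,4.5,-4.8,-1],[0,0,4.5,-5.6,-1]]]}}

```text
time_s: 10.15
eef_pos: [522.9, -85.5, 126.0]
ee_rot: [0.0, 1.0, 0.009, 0.005]
force: [-6.6, 4.9, 10.8]
grip_width: 0.706
```

```bash
cat > st.py <<'E'
from h import *
np.set_printoptions(precision=3,suppress=True)
s=sense();M=Rq(s['ee_rot']);print(s['time_s'],s['eef_pos'],'q6',s['joints'][5],'tilt',M[:2,2],'F',s['force'],'T',s['wrist_torque'],s['grip_width'],'toC',totool([522.9,-85.8,s['eef_pos'][2]]))
E
python3 st.py
```

```text
10.15 [522.946 -85.471 126.016] q6 -0.40489919616309383 tilt [ 0.01  -0.001] F [-6.63  4.87 10.82] T [ 0.711  1.492 -0.203] 0.7062408781405386 toC [-0.052  0.328 -0.   ]
```

>>> {"method": "move_arm", "body": {"rows": [[[0,0.3,1,-0.8,-1],[0,0.3,1,-1.6,-1],[0,0.3,1,-2.4,-1],[0,0.3,1,-3.2,-1],[0,0.3,1,-4,-1],[0,0.3,1,-4.8,-1],[0,0.3,1,-5.6,-1],[0,0.3,1,-6.4,-1]]]}}

```text
time_s: 11.15
eef_pos: [523.1, -86.2, 125.2]
ee_rot: [0.002, 0.941, 0.339, 0.005]
force: [-2.0, 0.3, -0.8]
grip_width: 0.705
```

```bash
python3 st.py
```

```text
11.15 [523.129 -86.214 125.238] q6 -1.0781323558721991 tilt [ 0.011 -0.001] F [-1.995  0.263 -0.79 ] T [ 0.065  0.373 -0.13 ] 0.7050300152092429 toC [ 0.087 -0.465 -0.003]
```

The vertical resistance has gone, so it has probably dropped. Pushing straight down to check.

>>> {"method": "move_arm", "body": {"rows": [[[0,0,2,0,-1],[0,0,4,0,-1],[0,0,6,0,-1],[0,0,7,0,-1],[0,0,7.5,0,-1],[0,0,7.5,0,-1]]]}}

```text
time_s: 11.9
eef_pos: [522.2, -85.5, 118.5]
ee_rot: [0.001, 0.941, 0.338, 0.004]
force: [-13.4, 7.3, 13.7]
grip_width: 0.712
```

```bash
python3 st.py
```

```text
11.9 [522.189 -85.495 118.46 ] q6 -1.07691282911715 tilt [ 0.008 -0.   ] F [-13.423   7.286  13.665] T [0.83  1.836 0.364] 0.7119564888071791 toC [0.354 0.688 0.006]
```

TCP z is 118.46, an 8 mm drop to the predicted home height of 118.4. Releasing and looking.

>>> {"method": "move_arm", "body": {"rows": [[[0,0,0,0,1],[0,0,0,0,1],[0,0,0,0,1],[0,0,0,0,1],[0,0,-10,0,1],[0,0,-50,0,1],[0,0,-100,0,1],[0,0,-100,0,1],[0,0,-100,0,1]]]}}

```text
time_s: 13.02
eef_pos: [521.2, -85.4, 218.2]
ee_rot: [0.001, 0.941, 0.338, 0.004]
force: [-0.2, 0.3, -0.2]
grip_width: 1.002
```

```bash
python3 st.py; python3 - <<'E'
from h import *
c=cap('wrist');v=c['color'].copy();cv2.imwrite('pics/w5r.png',v)
t=np.linspace(0,2*np.pi,90)
for z,r in ((85,75),(149,31.5),(163,16.5)):cv2.polylines(v,[proj(c,np.c_[522.6+r*np.cos(t),-85.5+r*np.sin(t),z+0*t]).round().astype(int)],True,(255,255,0),1)
cv2.imwrite('pics/w5.png',v)
E
```

```text
13.025 [521.156 -85.355 218.244] q6 -1.0766575122870332 tilt [ 0.008 -0.   ] F [-0.167  0.256 -0.154] T [-0.045 -0.05   0.023] 1.0017129328579468 toC [1.062 1.453 0.013]
```

View pics/w5.png

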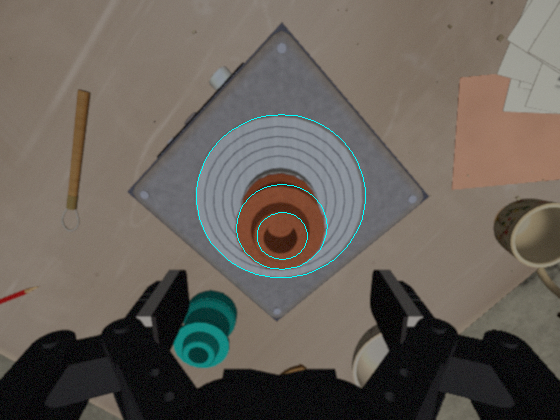

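The chuck is home: the overlay at home height (shoulder z 149, centre 522.6,-85.5) fits to about 1 px. Next, the tall cup.

```bash
python3 - <<'E'
from h import *
print(totool([446.3,214.3,190]).round(1))
E
```

```text
[ 133.  -278.7   27.3]
```

>>> {"method": "move_arm", "body": {"rows": [[[20,-45,0,0,1],[45,-95,0,0,1],[70,-145,0,0,1],[95,-200,0,0,1],[120,-250,10,0,1],[133,-278.5,27,0,1],[133,-278.5,27,0,1],[133,-278.5,27,0,1],[133,-278.5,27,0,1]]]}}

```text
time_s: 14.2
eef_pos: [446.9, 213.2, 190.5]
ee_rot: [0.001, 0.941, 0.338, 0.003]
force: [-0.4, 0.7, -0.0]
grip_width: 1.0
```

```bash
python3 st.py; python3 - <<'E'
from h import *
c=cap('wrist');v=c['color'].copy();cv2.imwrite('pics/w6r.png',v)
t=np.linspace(0,2*np.pi,90)
for z,r in ((26,29),(69,19)):cv2.polylines(v,[proj(c,np.c_[446.3+r*np.cos(t),214.3+r*np.sin(t),z+0*t]).round().astype(int)],True,(255,255,0),1)
cv2.imwrite('pics/w6.png',v)
E
```

```text
14.2 [446.921 213.234 190.53 ] q6 -0.4794208098580531 tilt [0.007 0.   ] F [-0.387  0.666 -0.016] T [0.064 0.002 0.057] 0.999533839113439 toC [-131.359  279.175    0.447]
```

View pics/w6.png

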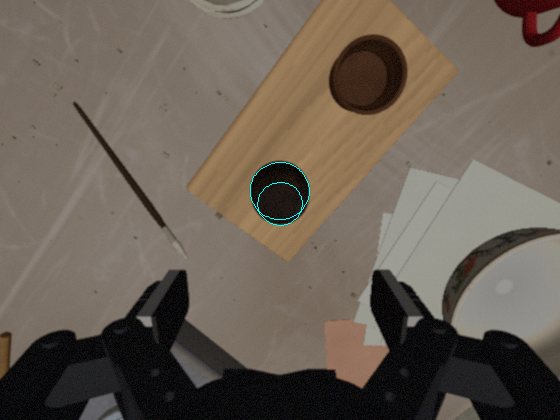

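```bash
python3 - <<'E'
from h import *
from scipy.optimize import minimize
c=cap('wrist');im=c['color']
g=im.max(2);m=np.zeros_like(g);m[150:240,235:325]=(g[150:240,235:325]<75);m=cv2.morphologyEx(m,cv2.MORPH_OPEN,np.ones((3,3)))
n,l,st,ce=cv2.connectedComponentsWithStats(m);k=1+st[1:,4].argmax();print(st[k],ce[k]);m=(l==k)
t=np.linspace(0,2*np.pi,90)
def sil(x,y,sc=4):
    P=np.vstack([np.c_[x+r*np.cos(t),y+r*np.sin(t),z+0*t] for z,r in ((26,29),(69,19))])
    h=cv2.convexHull(proj(c,P).astype(np.float32)); o=np.zeros(g.shape,np.uint8)
    cv2.fillPoly(o,[(h*16).round().astype(np.int32)],1,shift=4);return o>0
f=lambda p:(sil(*p)^m).sum()
r=minimize(f,[446.3,214.3],method='Nelder-Mead',options=dict(initial_simplex=[[446.3,214.3],[450,214.3],[446.3,218]]));print(r.x,r.fun,f([446.3,214.3]),m.sum())
o=sil(*r.x);ys,xs=np.nonzero(o);print(xs.min(),xs.max(),ys.min(),ys.max());ys,xs=np.nonzero(m);print(xs.min(),xs.max(),ys.min(),ys.max())
print(totool([*r.x,39]),totool([446.3,214.3,39]))
E
```

```text
[ 251  161   58   63 2906] [279.41087405 192.20302822]
[446.31995773 215.00271263] 131.0 153 2906
250 309 161 224
251 308 161 223
[ -0.23886392  -2.20291913 151.53750763] [ -0.70090973  -1.67309191 151.53714197]
```

>>> {"method": "move_arm", "body": {"rows": [[[-0.5,-2,50,0,1],[-0.5,-2,100,0,1],[-0.5,-2,135,0,1],[-0.5,-2,151,0,1],[-0.5,-2,151,0,1],[-0.5,-2,151,0,-1],[-0.5,-2,151,0,-1],[-0.5,-2,151,0,-1],[-0.5,-2,151,0,-1],[-0.5,-2,151,0,-1],[-0.5,-2,151,0,-1]]], "squeeze": 25}}

```text
time_s: 15.68
eef_pos: [446.7, 214.7, 40.9]
ee_rot: [0.001, 0.941, 0.338, 0.004]
force: [-2.5, -2.1, 7.1]
grip_width: 0.618
```

```bash
python3 st.py
```

```text
15.675 [446.738 214.744  40.907] q6 -0.47578442249473735 tilt [0.009 0.   ] F [-2.529 -2.08   7.143] T [-0.225  0.331 -0.005] 0.6182608024418306 toC [-132.294  280.402    0.525]
```

>>> {"method": "move_arm", "body": {"rows": [[[0,0,-5,0,-1],[0,0,-20,0,-1],[0,0,-50,0,-1],[0,0,-90,0,-1],[0,0,-130,0,-1],[0,0,-160,0,-1],[0,0,-160,0,-1],[0,0,-160,0,-1]]]}}

```text
time_s: 16.68
eef_pos: [444.9, 214.6, 200.4]
ee_rot: [0.001, 0.941, 0.338, 0.004]
force: [0.4, 0.3, -1.9]
grip_width: 0.617
```

```bash
python3 st.py;python3 - <<'E'
from h import *
c=cap('wrist');v=c['color'].copy();cv2.imwrite('pics/w7r.png',v)
s=sense();p=np.array(s['eef_pos']);b=p[2]-13
t=np.linspace(0,2*np.pi,90)
for z,r in ((b,29),(b+43,19)):cv2.polylines(v,[proj(c,np.c_[p[0]+r*np.cos(t),p[1]+r*np.sin(t),z+0*t]).round().astype(int)],True,(255,255,0),1)
cv2.imwrite('pics/w7.png',np.clip(v*1.6,0,255).astype(np.uint8))
print(totool([522.6,-85.5,205]))
E
```

```text
16.675 [444.875 214.555 200.382] q6 -0.4760770469427784 tilt [0.008 0.   ] F [ 0.424  0.347 -1.891] T [0.032 0.01  0.059] 0.6166027356636447 toC [-130.714  281.45     0.512]
[-130.66538402  281.06908802   -4.45138078]
```

View pics/w7.png

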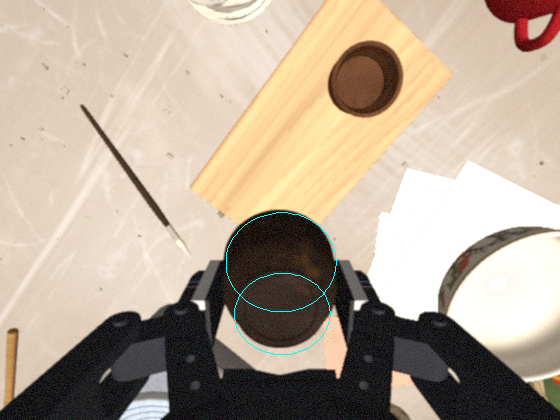

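The tall cup is held (weight about −0.75 N net), the waisted one is undisturbed, and the rim overlay fits to about 1 mm. Carrying it to the chuck.

>>> {"method": "move_arm", "body": {"rows": [[[-10,22,-4,0,-1],[-30,65,-5,0,-1],[-52,112,-5,0,-1],[-74,160,-5,0,-1],[-96,208,-5,0,-1],[-115,248,-5,0,-1],[-126,272,-5,0,-1],[-130.5,281.5,-5,0,-1],[-130.5,281.5,-5,0,-1],[-130.5,281.5,-5,0,-1]]]}}

```text
time_s: 17.98
eef_pos: [522.8, -84.7, 205.4]
ee_rot: [0.001, 0.941, 0.338, 0.003]
force: [-0.3, -0.2, -0.9]
grip_width: 0.62
```

```bash
python3 st.py; python3 - <<'E'
from h import *
print(totool([522.6,-85.5,164]))
E
```

```text
17.975 [522.753 -84.673 205.372] q6 -1.0743028576472569 tilt [0.006 0.   ] F [-0.291 -0.164 -0.93 ] T [ 0.006 -0.016 -0.045] 0.619583692938609 toC [-0.604  0.962  0.   ]
[-0.86149315  0.38692209 41.36998846]
```

>>> {"method": "move_arm", "body": {"rows": [[[-0.7,1.2,12,0,-1],[-0.7,1.2,24,0,-1],[-0.7,1.2,34,0,-1],[-0.7,1.2,38,0,-1],[-0.7,1.2,40,0,-1],[-0.7,1.2,41,0,-1],[-0.7,1.2,42,0,-1],[-0.7,1.2,42,0,-1]]]}}

```text
time_s: 18.98
eef_pos: [523.5, -86.1, 164.0]
ee_rot: [0.001, 0.941, 0.338, 0.003]
force: [-0.8, 0.3, 4.3]
grip_width: 0.621
```

```bash
python3 st.py
```

```text
18.975 [523.474 -86.13  163.963] q6 -1.0767440950883003 tilt [0.007 0.   ] F [-0.814  0.294  4.345] T [ 0.089  0.088 -0.009] 0.6208742542268398 toC [-0.232 -0.62  -0.004]
```

Contact came at exactly the predicted height (164.0, about 5 N). Opening slowly and retreating.

>>> {"method": "move_arm", "body": {"rows": [[[0,0,0,0,0.4],[0,0,0,0,0.5],[0,0,0,0,0.7],[0,0,0,0,0.9],[0,0,0,0,1],[0,0,0,0,1],[0,0,-10,0,1],[0,0,-40,0,1],[0,0,-90,0,1],[0,0,-120,0,1],[0,0,-120,0,1],[0,0,-120,0,1]]]}}

```text
time_s: 20.48
eef_pos: [522.3, -86.0, 283.3]
ee_rot: [0.001, 0.941, 0.338, 0.003]
force: [-0.1, 0.1, 0.8]
grip_width: 1.001
```

```bash
python3 st.py; python3 - <<'E'
from h import *
c=cap('wrist');v=c['color'].copy()
t=np.linspace(0,2*np.pi,90)
for z,r,k in ((85,75,(255,255,0)),(149,29,(0,255,255)),(192,19,(0,255,255))):cv2.polylines(v,[proj(c,np.c_[522.6+r*np.cos(t),-85.5+r*np.sin(t),z+0*t]).round().astype(int)],True,k,1)
v=np.clip(v*1.5,0,255).astype(np.uint8)
s=cap('scene')['color']; s=cv2.resize(s[130:270,240:430],(570,420),interpolation=cv2.INTER_CUBIC)
cv2.imwrite('pics/w8.png',cv2.resize(np.hstack([v,s]),(800,297)))
E
```

```text
20.475 [522.284 -86.035 283.294] q6 -1.076532840106591 tilt [0.006 0.   ] F [-0.141  0.105  0.784] T [ 0.035 -0.005  0.055] 1.000752199236795 toC [0.624 0.211 0.004]
```

View pics/w8.png

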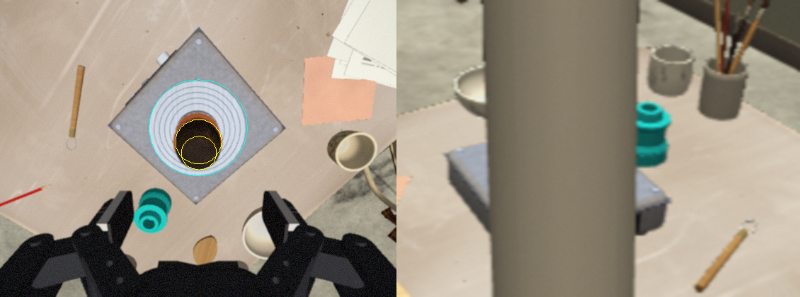

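>>> {"method": "move_arm", "body": {"rows": [[[-40,7,0,0,1],[-95,16,0,0,1],[-150,25,0,0,1],[-205,35,0,0,1],[-260,44,0,0,1],[-315,53,0,0,1],[-370,62,0,0,1],[-409,69,0,0,1],[-409,69,0,0,1],[-409,69,0,0,1]]]}}

```text
time_s: 21.82
eef_pos: [251.0, -399.0, 280.6]
ee_rot: [-0.0, 0.941, 0.338, 0.003]
force: [-0.8, -0.1, -0.5]
grip_width: 0.998
```

```bash
python3 st.py; python3 - <<'E'
from h import *
c=cap('scene');s=c['color'].copy()
t=np.linspace(0,2*np.pi,200)
x0,y0=270,125;k=5
s=cv2.resize(s[y0:y0+110,x0:x0+80],None,fx=k,fy=k,interpolation=cv2.INTER_CUBIC)
s=np.clip(s*1.5,0,255).astype(np.uint8)
for z,r in ((149,29),(192,19),(85,75)):
    P=((proj(c,np.c_[522.6+r*np.cos(t),-85.5+r*np.sin(t),z+0*t])-[x0,y0]+.5)*k).round().astype(int);cv2.polylines(s,[P],True,(255,255,0),1)
d=cap('top');v=np.clip(d['color'][180:290,130:230]*1.5,0,255).astype(np.uint8);v=cv2.resize(v,(400,550*400//500),interpolation=cv2.INTER_CUBIC)
w=cv2.resize(d['color'][180:290,265:425],(400,275),interpolation=cv2.INTER_CUBIC)
r=np.vstack([cv2.resize(v,(400,275)),w]);cv2.imwrite('pics/w9.png',np.hstack([s,r]))
E
```

```text
21.825 [ 250.977 -399.012  280.627] q6 -1.952741728430675 tilt [0.005 0.002] F [-0.757 -0.096 -0.515] T [0.024 0.109 0.042] 0.9975525514095328 toC [409.089 -68.453   2.115]
```

View pics/w9.png

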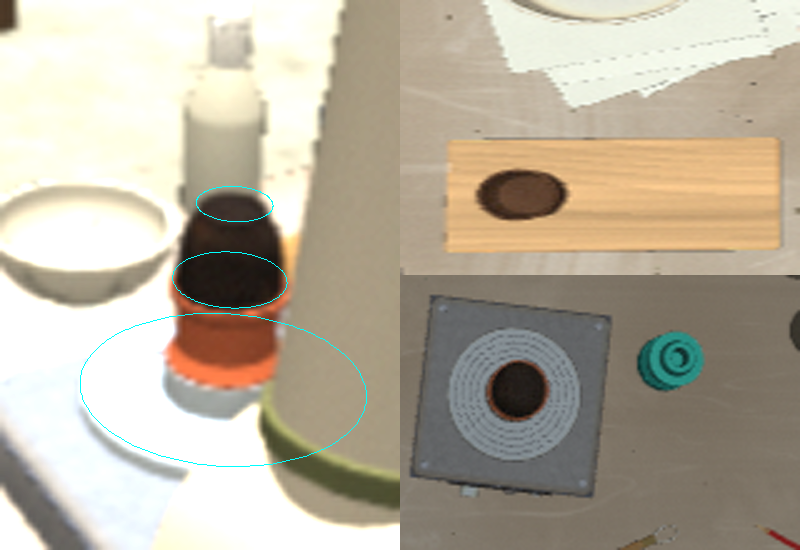

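The scene crop shows the tall cup level on the chuck at (230,245), rim down on the shoulder, and the ring down on the wheel head. The top view shows it centred, with the waisted cup and tools untouched. Handing in.

```bash
python3 -c "
from rig import ctrl
print(ctrl.finish_job())"
```

```text
the job is handed in; nothing more can be done
None
```

The chuck is fully home on the drive pins, and the tall cup sits mouth down on its shoulder. I handed the job in at about 22 s of the 72 s allowed, with the arm clear of everything.

**Chuck:** I gripped it at the waist, set it on the pins and turned it under light pressure. One sideways catch dragged on the head, so I lifted, re-centred and went on. It then dropped 8 mm, with the tool (TCP) going from z 126.4 to 118.5 mm against a predicted 118.4. The wrist-camera overlay at home height matched to about 1 px.

**Cup:** It touched the shoulder at the predicted height of 164.0 mm with about 5 N. After release, the top and scene views show it centred and level. The waisted cup, loop tool and turquoise look-alike look unmoved. I did not measure them or the rib before and after.

**Disagreements:**
- The scene-camera overlay is a few pixels off the cup and head alike. I put this down to that camera's calibration, since the wrist and top views agree.
- The tool kept a tilt of about 0.4° from pressing.
- The gripper read about 60 mm opening on the 54 mm waist. I took this as a nonlinear reading, and the grip held.

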